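# Draw a stuck tube adapter out of a deep centrifuge bucket with the cross-bar extractor

## Task

The blue tube adapter is stuck deep in one of the two centrifuge buckets. Take the orange-handled extractor from its stand, feel its cross bar gently down through the keyway in the adapter's steel hub (which may have swivelled any way), give it a quarter turn under the hub plate and draw the adapter straight out; never load the extractor by more than about 20 N, and do not touch the adapter with the gripper. Set the adapter down upright on the free floor of the metal tray without dropping it or disturbing the other adapter or anything else, turn the extractor free, and hang it back in its stand.

Things in the scene. Friction and masses are not known exactly. Their poses are not given: they have to be found in the camera images.
- adapter: The stuck tube adapter: blue cylinder, 57 mm across, 40 mm high, 0.2 to 0.3 kg, black O-ring near its foot, four dark tube bores round a steel hub. Origin: centre of its underside; z up its axis. Starts upright on the bucket's cushion, 9 mm above the bucket's origin. The O-ring grips the bore: drawing it takes 5 to 10 N with its weight.
- hub_top (a point): Centre of the top of the adapter's steel hub (26 mm disc), 39.5 mm above the adapter's origin, axes as the adapter's. The hub swivels stiffly (0.08 N m); its angle is not measured. Its keyway, 25 x 8.5 mm, has its long way along the adapter's x turned by 0.35 to 2.75 rad about z (counter-clockwise from above; stops 0.1 beyond), to be found by feel.
- hub_chamber (a point): Point on the adapter's axis where the extractor's lower end should be while the bar turns: 24 mm above the adapter's origin (15.5 mm under the hub top). The chamber under the 5 mm hub plate is 26 mm across, its floor 4 mm below this point; the bar turns freely from 3 mm below to 2 mm above it. Lifted after a quarter turn either way, the bar seats across the keyway 4.5 mm above it.
- bucket_used: The bucket that holds the adapter: dark grey round cup, 70 mm outside (75 at the lip), bore 62 mm, 125 mm high, fixed in the white two-place rack (96 x 186 x 34 mm). Origin: centre of its underside, 10 mm above the worktop; z up. Mouth at 125 mm. A rubber cushion on its floor (top at 9 mm) yields 5 mm, 2.5 N a mm, then stops. Stands in either place of the rack.
- bucket_empty: The other bucket, empty, of the same size, fixed in the other place of the rack, its centre 86 mm from the first one's.
- extractor: The extractor, an upright key 154 mm long, 0.12 kg. Origin: centre of its lower end; z up the 6 mm shank. Square cross bar, 6 x 6 x 22 mm, along its x, underside level with the origin. Steel collar 38 mm across at 106 to 110 mm; orange handle above, 32 mm wide (x), 14 mm thick (y), up to 154 mm. Hangs by the collar in its stand, its x within 0.45 rad of world x.
- extractor_tip (a point): Centre of the lower end of the extractor, level with the underside of the cross bar; axes as the extractor's.
- extractor_grip (a point): Middle of the orange handle, 133 mm above the extractor's lower end, where it is best gripped from above, across the extractor's y; axes as the extractor's.
- stand: The extractor's stand, fixed: grey round tube, 37 mm outside, bore 27 mm, on a foot 72 mm across. Origin: centre of its underside, on the worktop; the rim is 112 mm up. With its collar on the rim the extractor's lower end is 6 mm above the worktop.
- tray: Low metal tray, fixed, 120 mm (x) by 200 mm (y), rolled rim up to 21 mm, walls 3 mm. Origin: centre of its underside, on the worktop; inner floor at 3 mm. The half on its own -y side holds the other adapter; the half on its +y side is free.
- spare_adapter: The other adapter, the same blue part, already standing loose in the tray, 52 to 64 mm from the middle on its -y side. Origin: centre of its underside. Leave it alone.
- timer: White bench timer, 66 x 62 x 18 mm, loose at the back right. Leave it alone.
- tape_roll: Roll of beige tape, 100 mm across, 25 mm high, loose at the right. Leave it alone.
Mind the look-alikes: they are no part of the job. Leave any turquoise look-alike of the extractor alone.

How it is judged:
By the outcome, as a careful person would: the job done as asked, in the order asked, and still so for the second after the job is handed in, with the robot touching nothing.
It also fails if it takes over 72 s, if anything falls off the work surface, if the arm or the gripper's body presses on something with over 40 N, if the wrist force passes 120 N, or if a joint passes its speed limit or range.

## Robot

A 7-joint arm with a two-finger parallel gripper is mounted at the origin on a cart in front of the work surface, level with it; the furniture and walls round the work are solid. World frame = base frame: x ahead of the robot, y to its left, z up, the work surface at z = 0. Lengths are in m, angles in rad, forces in N, time in s.
With the tool pointing down it reaches from about 0.375 to 0.925 m from the base axis. Payload 3.1 kg.
Tool frame: the origin (TCP) lies on the centre line of the jaws, within the pads' length; the fingertips stand 25 mm ahead of it and the grasp point (between the pads) lies 6 mm ahead of it; z points along the fingers, y is the line along which they close (so a half turn about z gives the same grasp; the last joint's range is limited). The gripper opens to 85 mm and grips with 20 to 120 N. Pads are 22 mm wide; open, the fingers measure 114 mm over their backs; the gripper's body (76 mm by 85 mm) begins 54 mm behind the grasp point. The pads swing forward as they close: fully open they stand 13 mm farther back than shut.
Start: joints at [-1.414, 0.383, 0.044, 1.598, -0.018, 1.161, -0.05], TCP at [0.164, 0.629, 0.256] pointing down, gripper open.
Joint ranges: [-2.61, 2.61], [-0.41, 2.15], [-1.48, 1.57], [0, 2.5], [-1.57, 4.71], [0.05, 1.97], [-2.85, 2.85]. Speed limits (rad/s): [2.79, 2.79, 3.14, 3.14, 3.14, 3.14, 3.14].

## Interface

Orientations are given as a unit quaternion [w, x, y, z].
In Python, from workcell import ctrl gives the robot as it stands. Calls block until the motion is done:
- ctrl.move_pose(position, orientation): joint-space move of the TCP to a pose.
- ctrl.movel(position, ori=None, v=0.15): straight line of the TCP; ori=None keeps the orientation; v is the mean speed in m/s.
- ctrl.set_joints(angles): joint-space move.
- ctrl.command_gripper(opening, grip_force=None): finger opening in m; grip_force is the grip in N (None keeps the last); returns when the fingers have stopped.
- ctrl.hold(seconds).
- ctrl.solve_ik(position, orientation): joint angles nearest the present ones, or None.
- ctrl.state(): the state.
- ctrl.snapshot(name): name is "scene" or "top" or "wrist"; returns a dict with "img" (384x512x3 uint8, red, green, blue), "range_z" (384x512 float32, m along the optical axis (not along the pixel's ray), 0 where there is no reading), "fx", "fy", "cx", "cy" (pixels), "R" (3x3) and "t" (3): a world point X has camera coordinates R X + t; the wrist camera has in their place "T_tool_cam" (4x4, takes a point from camera to tool coordinates, whose origin is the TCP and whose axes are the flange's). Camera axes: x right, y down, z forward; pixel columns grow to the right and rows downward; lengths in m; the calibration is good to about 2 mm. A picture is of the moment at which its call begins: read the wrist's pose just before it.
A pose or a line that the arm cannot do raises ctrl.MotionError and nothing moves.
- ctrl.close_job(): hands the job in; it is judged then, once.
The state is a dict: "t": time; "joints": joint angles; "qd": joint speeds; "joint_torque": joint torques, N m; "position": TCP position; "tool_rot": TCP orientation; "force": force on the tool from outside, world axes, zero at the start; "torque": the same for the moment, N m; "opening": finger opening in m; "finger_force": force on a finger pad.
Only numpy, scipy, OpenCV 4.12 (cv2) and the standard library are available. Lean on these libraries where they do the work, as an engineer would, in place of code of your own. Each camera call takes 0.05 s, during which the arm holds its last target. There are 200 camera calls.

## Working session

There is one attempt and no reset: what is moved stays moved. The work goes in short steps, each a Python script; the robot and the scene stay as the last script left them, time stands still between calls to the robot, and variables do not carry over. Pictures are saved under pics/ and viewed, at most 10 in all, crops included, and the job is handed in when it is done.

```bash
mkdir -p pics; ls; python3 - <<'E'
from workcell import ctrl
import cv2,numpy as np,pickle
s=ctrl.state();print({k:np.round(v,3).tolist() for k,v in s.items()})
ims={}
for n in("scene","top"):
    d=ctrl.snapshot(n);ims[n]=d
    print(n,d["fx"],d["cx"],d["cy"],np.round(d["R"],3).tolist(),np.round(d["t"],3))
pickle.dump(ims,open("ims.pkl","wb"))
a=np.vstack([cv2.resize(ims[n]["img"][...,::-1],(400,300)) for n in ims])
cv2.imwrite("pics/a_top.png",cv2.resize(ims["top"]["img"][...,::-1],(800,600)))
cv2.imwrite("pics/a_scene.png",cv2.resize(ims["scene"]["img"][...,::-1],(800,600)))
E
```

```text
pics
{'t': 0.0, 'joints': [-1.414, 0.384, 0.044, 1.6, -0.018, 1.161, -0.05], 'qd': [0.001, -0.001, -0.0, 0.001, -0.0, -0.001, -0.001], 'joint_torque': [-0.0, -43.345, 1.024, -24.951, 0.011, 0.011, -0.0], 'position': [0.164, 0.628, 0.255], 'tool_rot': [-0.0, 0.127, 0.992, -0.001], 'force': [0.532, -0.036, 0.077], 'torque': [-0.06, 0.033, 0.042], 'finger_force': 0.0, 'opening': 0.085}
scene 479.1955446533684 249.17706478581673 196.2447397935456 [[0.488, -0.873, 0.008], [-0.614, -0.35, -0.707], [0.62, 0.34, -0.707]] [-0.366  0.338  1.096]
top 396.28525385865544 248.746883867166 188.50361920425104 [[-0.015, -1.0, -0.0], [-0.99, 0.015, -0.142], [0.142, -0.002, -0.99]] [-0.134  0.531  1.385]
```

View pics/a_top.png

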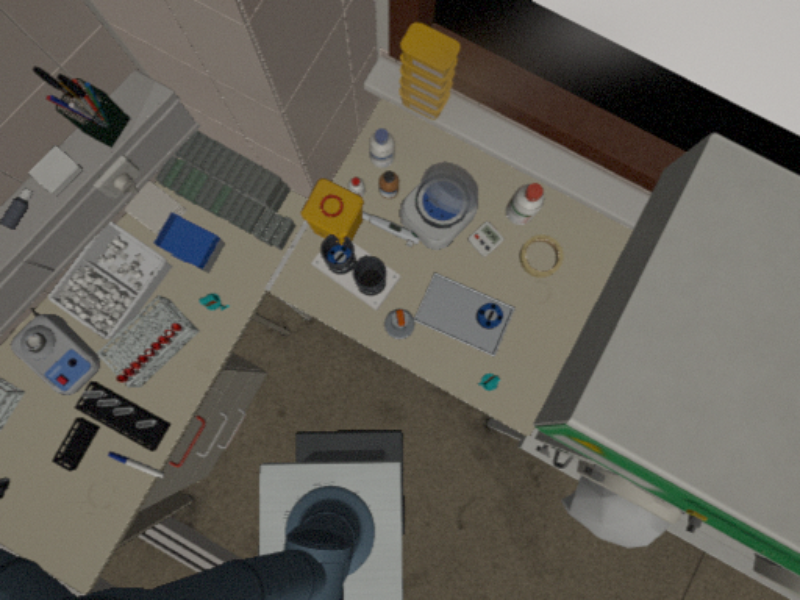

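View pics/a_scene.png

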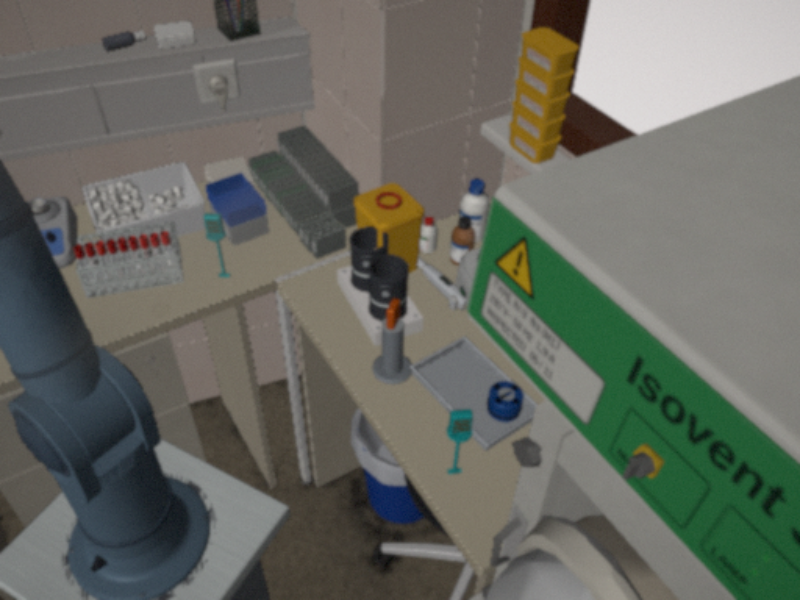

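The top view shows these candidates:
- **Extractor:** orange handle upright in the grey stand at (400,320). Turquoise look-alikes lie at (210,300) and (489,382), so I'll leave those alone.
- **Buckets:** one with a blue adapter inside at (338,253), and an empty one at (371,275).
- **Tray:** centre about (464,313), with the spare adapter at (489,316). The free half is to the left.

Next I'll get coarse positions.

```bash
cat > h.py <<'E'
import numpy as np,cv2
from scipy.spatial.transform import Rotation as Ro
def cam_pose(d,st=None):
    """camera->world R,t"""
    if "R" in d: R=np.array(d["R"]).T; return R,-R@np.array(d["t"])
    q=st["tool_rot"]; Rt=Ro.from_quat(np.r_[q[1:],q[0]]).as_matrix(); T=np.array(d["T_tool_cam"])
    return Rt@T[:3,:3],Rt@T[:3,3]+np.array(st["position"])
def cast(d,uv,z,st=None):
    R,o=cam_pose(d,st); uv=np.atleast_2d(uv).astype(float)
    r=np.c_[(uv[:,0]-d["cx"])/d["fx"],(uv[:,1]-d["cy"])/d["fy"],np.ones(len(uv))]@R.T
    return o+r*((z-o[2])/r[:,2])[:,None]
def proj(d,X,st=None):
    R,o=cam_pose(d,st); c=(np.atleast_2d(X)-o)@R
    return np.c_[c[:,0]/c[:,2]*d["fx"]+d["cx"],c[:,1]/c[:,2]*d["fy"]+d["cy"]]
def cloud(d,st=None):
    R,o=cam_pose(d,st); v,u=np.mgrid[:384,:512]; z=d["range_z"]
    return np.stack([(u-d["cx"])/d["fx"]*z,(v-d["cy"])/d["fy"]*z,z],-1)@R.T+o
def down(yaw):
    """tool z down, tool y axis at world angle yaw -> quat wxyz"""
    y=np.array([np.cos(yaw),np.sin(yaw),0]); z=np.array([0,0,-1.]); M=np.c_[np.cross(y,z),y,z]
    q=Ro.from_matrix(M).as_quat(); return [q[3],*q[:3]]
E
python3 - <<'E'
import pickle,numpy as np
from h import *
d=pickle.load(open("ims.pkl","rb"))["top"]
for n,uv,z in[("ext",(400,320),.15),("stand",(399,326),.0),("adB",(338,255),.06),("bmouthU",(338,248),.135),("bmouthE",(371,271),.135),("spare",(489,316),.043),("tray",(464,313),.02),
  ("tc1",(430,273),.02),("tc2",(513,306),.02),("tc3",(495,354),.02),("tc4",(415,318),.02),("bottle/yellow",(333,205),.1),("turq",(489,382),0)]:
    print(n,cast(d,np.array(uv)*.64,z)[0].round(3))
C=cloud(d)
for p in[(400,320),(338,253),(333,200),(440,200),(371,275)]:
    u,v=int(p[0]*.64),int(p[1]*.64);print(p,C[v,u].round(3))
hsv=cv2.cvtColor(d["img"],cv2.COLOR_RGB2HSV)
m=(hsv[...,1]>150)&(hsv[...,0]<16)&(hsv[...,2]>80);m[:190]=0;m[220:]=0;m[:,:230]=0;m[:,270:]=0
v,u=np.nonzero(m);print(len(u),u.mean(),v.mean(),cast(d,[u.mean(),v.mean()],.15))
x=cast(d,np.c_[u,v],.155)[:,:2];w,V=np.linalg.eigh(np.cov(x.T));print(w**.5,V[:,1])
E
```

```text
ext [ 0.459 -0.165  0.15 ]
stand [ 0.46  -0.165  0.   ]
adB [ 0.619 -0.028  0.06 ]
bmouthU [ 0.619 -0.034  0.135]
bmouthE [ 0.567 -0.105  0.135]
spare [ 0.476 -0.37   0.043]
tray [ 0.486 -0.316  0.02 ]
tc1 [ 0.581 -0.239  0.02 ]
tc2 [ 0.501 -0.43   0.02 ]
tc3 [ 0.39  -0.384  0.02 ]
tc4 [ 0.476 -0.202  0.02 ]
bottle/yellow [ 0.725 -0.02   0.1  ]
turq [ 0.327 -0.371  0.   ]
(400, 320) [ 0.46  -0.165  0.161]
(338, 253) [ 0.627 -0.027  0.059]
(333, 200) [ 0.719 -0.025  0.158]
(440, 200) [ 0.71  -0.251  0.178]
(371, 275) [ 0.579 -0.1    0.019]
38 256.0263157894737 202.73684210526315 [[ 0.46566354 -0.16496908  0.15      ]]
[0.0036715  0.00930004] [-0.98620317 -0.16553946]
```

```bash
python3 - <<'E'
from workcell import ctrl
from h import *
import pickle
for p in[(.46,-.165,.3),(.619,-.031,.31),(.52,-.26,.3)]:
  for y in(1.737,-1.405):
    q=ctrl.solve_ik(p,down(y));print(p,y,None if q is None else np.round(q,2))
out=[]
for n,p in(("w1",(.50,-.16,.36)),("w2",(.56,-.06,.36))):
    ctrl.move_pose(p,down(-1.405));st=ctrl.state();d=ctrl.snapshot("wrist");out.append((d,st))
    cv2.imwrite(f"pics/{n}.png",cv2.resize(d["img"][...,::-1],(800,600)))
print(np.round(d["T_tool_cam"],3),d["fx"],st["t"],np.round(st["joints"],2),np.round(st["force"],2))
pickle.dump(out,open("w.pkl","wb"))
for d,st in out:
  for n,X in(("ext",(.463,-.165,.16)),("ad",(.619,-.031,.059)),("E",(.567,-.105,.135))):print(n,proj(d,X,st)/.64)
E
```

```text
(0.46, -0.165, 0.3) 1.737 [-1.24 -0.12  1.47  1.96  0.13  1.19  1.92]
(0.46, -0.165, 0.3) -1.405 [-1.3  -0.25  1.44  1.96  0.27  1.22 -1.36]
(0.619, -0.031, 0.31) 1.737 [-0.68  0.37  0.85  1.64 -0.29  1.26  1.96]
(0.619, -0.031, 0.31) -1.405 [-0.76  0.41  0.97  1.65 -0.35  1.27 -1.13]
(0.52, -0.26, 0.3) 1.737 [ 0.73  0.25 -0.39  1.7   0.1   1.21  2.05]
(0.52, -0.26, 0.3) -1.405 [-0.37  0.3   0.93  1.75 -0.26  1.22 -0.78]
[[ 0.    -0.96  -0.28   0.07 ]
 [ 1.    -0.     0.001  0.   ]
 [-0.001 -0.28   0.96  -0.117]
 [ 0.     0.     0.     1.   ]] 265.50939681969663 3.725 [-0.71  0.18  0.84  1.71 -0.13  1.31 -1.24] [-0.41 -0.05 -1.23]
ext [[402.30130081 312.81797556]]
ad [[287.20293433  96.02267647]]
E [[349.28591339 167.19998677]]
ext [[505.96546106 396.83984349]]
ad [[384.81788393 181.33675557]]
E [[458.6049605  261.89221317]]
```

```bash
python3 - <<'E'
import cv2,numpy as np
a=cv2.imread("pics/w1.png");b=cv2.imread("pics/w2.png")
A=cv2.resize(a[200:420,290:510],(400,400),interpolation=3);B=cv2.resize(b[90:270,295:475],(400,400),interpolation=3)
cv2.imwrite("pics/crop1.png",np.hstack([A,B]))
E
```

```text
(no output)
```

View pics/crop1.png

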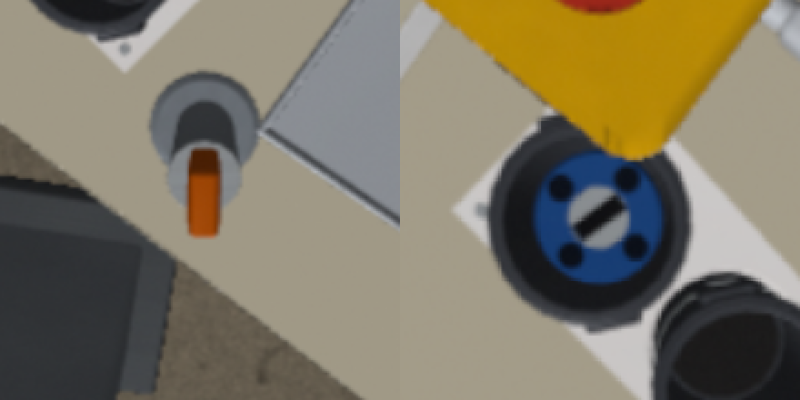

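```bash
python3 - <<'E'
from workcell import ctrl
from h import *
import pickle
out={}
Y=-1.405
for n,T,z in(("ad",(.619,-.031),.27),("ext",(.463,-.165),.30)):
  for k,y in enumerate((Y,Y+np.pi) if n=="ad" else (Y+np.pi,Y)):
    off=.07*np.array([-np.sin(y),np.cos(y)])
    p=[T[0]-off[0],T[1]-off[1],z]
    ctrl.move_pose(p,down(y));ctrl.hold(.15);st=ctrl.state();d=ctrl.snapshot("wrist");out[n,round(y,3)]=(d,st)
    print(n,y,np.round(st["position"],4),p,np.round(st["joints"],2),st["t"])
pickle.dump(out,open("w2.pkl","wb"))
tiles=[]
for (n,y),(d,st) in out.items():
    T=(.619,-.031,.059) if n=="ad" else (.463,-.165,.16)
    u,v=proj(d,T,st)[0].astype(int);r=55
    print(n,y,u,v)
    im=cv2.copyMakeBorder(d["img"],60,60,60,60,0)[v+60-r:v+60+r,u+60-r:u+60+r,::-1]
    tiles.append(cv2.resize(im,(300,300),interpolation=3))
cv2.imwrite("pics/tiles.png",np.vstack([np.hstack(tiles[:2]),np.hstack(tiles[2:])]))
E
```

```text
ad -1.405 [ 0.552  -0.0441  0.2729] [np.float64(0.5499598929153785), np.float64(-0.04255264531369309), 0.27] [-0.7   0.23  0.82  1.85 -0.18  1.14 -1.23] 4.3833
ad 1.736592653589793 [ 0.6879 -0.0194  0.27  ] [np.float64(0.6880401070846215), np.float64(-0.019447354686306914), 0.27] [-0.14  0.45  0.14  1.48 -0.07  1.22  1.75] 7.1083
ext 1.736592653589793 [ 0.5337 -0.1511  0.2996] [np.float64(0.5320401070846216), np.float64(-0.1534473546863069), 0.3] [ 0.02  0.17  0.2   1.79 -0.04  1.19  1.97] 8.15
ext -1.405 [ 0.394  -0.1765  0.3   ] [np.float64(0.39395989291537853), np.float64(-0.1765526453136931), 0.3] [-0.03 -0.1   0.34  2.05  0.04  1.19 -1.11] 10.9583
ad -1.405 255 113
ad 1.737 258 112
ext 1.737 256 110
ext -1.405 257 111
```

View pics/tiles.png

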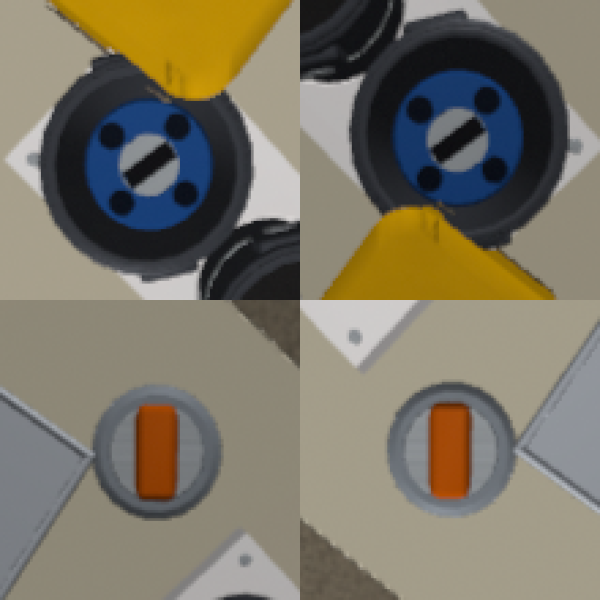

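Each tile shows the hub and keyway clearly (keyway tilted roughly 35° in the image). The orange handle is centred in the stand with its long axis vertical in the image. The yellow box corner reaches the bucket's edge, so I'll measure it.

```bash
cat > m.py <<'E'
from h import *
import pickle
out=pickle.load(open("w2.pkl","rb"))
def circ(x): return cv2.minEnclosingCircle(x.astype(np.float32))
for (n,y),(d,st) in out.items():
    hsv=cv2.cvtColor(d["img"],cv2.COLOR_RGB2HSV).astype(int);H,S,V=hsv[...,0],hsv[...,1],hsv[...,2]
    vv,uu=np.mgrid[:384,:512];C=cloud(d,st)
    if n=="ad":
        u0,v0=proj(d,(.619,-.031,.059),st)[0]
        win=np.hypot(uu-u0,vv-v0)<34
        b=(win&(H>95)&(H<130)&(S>120)).astype(np.uint8)
        c=cv2.convexHull(np.vstack(cv2.findContours(b,0,1)[0]))[:,0]
        e=cv2.fitEllipse(c); bc=cast(d,e[0],.059,st)[0]
        inner=np.hypot(uu-e[0][0],vv-e[0][1])<16
        g=(inner&(S<60)&(V>110)).astype(np.uint8)
        c=cv2.convexHull(np.vstack(cv2.findContours(g,0,1)[0]))[:,0];e2=cv2.fitEllipse(c);hc=cast(d,e2[0],.0585,st)[0]
        k=(np.hypot(uu-e2[0][0],vv-e2[0][1])<10.5)&(V<70)
        P=cast(d,np.c_[uu[k],vv[k]],.0585,st)[:,:2];w,E=np.linalg.eigh(np.cov(P.T))
        print(n,y,"blue",bc.round(4),"hub",hc.round(4),np.array(e2[1]),"key c",P.mean(0).round(4),"ang",np.arctan2(*E[::-1,1]),w**.5*12**.5, "z",np.median(C[g>0][:,2]))
        # bores
        dk=(np.hypot(uu-e[0][0],vv-e[0][1])<22)&(np.hypot(uu-e2[0][0],vv-e2[0][1])>13)&(V<75)
        nn,_,_,cen=cv2.connectedComponentsWithStats(dk.astype(np.uint8))
        q=cast(d,cen[1:],.059,st)[:,:2]-bc[:2];print("  bores",np.degrees(np.arctan2(q[:,1],q[:,0])).round(1))
        # mouth: depth ring near lip
        rim=(abs(C[...,2]-.135)<.004)&(np.hypot(C[...,0]-.619,C[...,1]+.031)<.05)&(S<90)
        P=C[rim][:,:2];A=np.c_[2*P,np.ones(len(P))]
        for _ in range(3):
            s=np.linalg.lstsq(A,(P**2).sum(1),rcond=None)[0]
        print("  rim",len(P),s[:2].round(4),(s[2]+s[:2]@s[:2])**.5)
        yb=(H>15)&(H<35)&(S>150)&(np.hypot(C[...,0]-.619,C[...,1]+.031)<.12)
        Q=C[yb];Q=Q[Q[:,2]>.1];print("  box z",np.percentile(Q[:,2],[50,99]).round(3),"nearest",Q[np.argsort(np.hypot(*(Q[:,:2]-bc[:2]).T))[:40:13]].round(3).tolist())
    else:
        u0,v0=proj(d,(.463,-.165,.16),st)[0]
        o=((H<15)&(S>150)&(np.hypot(uu-u0,vv-v0)<40)).astype(np.uint8)
        c=np.vstack(cv2.findContours(o,0,1)[0])[:,0]
        r=cv2.minAreaRect(c);B=cast(d,cv2.boxPoints(r),.16,st)
        cc=cast(d,r[0],.16,st)[0];e=[B[1]-B[0],B[2]-B[1]];L=max(e,key=np.linalg.norm)
        M=np.nonzero(o);cm=cast(d,[M[1].mean(),M[0].mean()],.16,st)[0]
        print(n,y,"handle",cc.round(4),cm.round(4),[np.linalg.norm(i).round(4) for i in e],"ang",np.arctan2(L[1],L[0]))
        rim=(abs(C[...,2]-.113)<.006)&(np.hypot(C[...,0]-.463,C[...,1]+.165)<.03)
        P=C[rim][:,:2];print("  rim",len(P),P.mean(0).round(4), "col z",np.median(C[rim][:,2]),"handle z",np.median(C[o>0][:,2]))
E
python3 m.py
```

```text
ad -1.405 blue [ 0.6136 -0.0299  0.059 ] hub [ 0.6135 -0.0303  0.0585] [21.04021263 22.13770866] key c [ 0.6135 -0.0299] ang 2.3598640238698 [0.00757926 0.02402183] z 0.057936072942333244
  bores [ -28.5   62.5 -118.2  152.7]
  rim 1307 [ 0.6131 -0.0303] 0.033682009264964285
  box z [0.155 0.157] nearest [[0.621, -0.033, 0.39], [0.621, -0.033, 0.39], [0.621, -0.033, 0.39], [0.639, -0.036, 0.148]]
ad 1.737 blue [ 0.6121 -0.0302  0.059 ] hub [ 0.6133 -0.0299  0.0585] [21.60327911 22.6573143 ] key c [ 0.6133 -0.03  ] ang 2.3528339622364807 [0.00808208 0.02406287] z 0.05795684668446824
  bores [ 149.7 -114.7   59.7  -25.9]
  rim 1440 [ 0.6134 -0.0296] 0.03368458535781917
  box z [0.155 0.157] nearest [[0.617, -0.032, 0.387], [0.617, -0.032, 0.387], [0.617, -0.032, 0.387], [0.617, -0.032, 0.387]]
ext 1.737 handle [ 0.4625 -0.1641  0.16  ] [ 0.4624 -0.1642  0.16  ] [np.float64(0.0128), np.float64(0.0294)] ang 0.1773664728543017
  rim 428 [ 0.4631 -0.1639] col z 0.11546544484654589 handle z 0.1591897906483281
ext -1.405 handle [ 0.4629 -0.1641  0.16  ] [ 0.463  -0.1641  0.16  ] [np.float64(0.0119), np.float64(0.0304)] ang -2.9702884947390493
  rim 440 [ 0.4628 -0.1649] col z 0.11551316519679544 handle z 0.15912074888992067
```

```bash
python3 - <<'E'
from h import *
import pickle
out=pickle.load(open("w2.pkl","rb"))
for (n,y),(d,st) in out.items():
    if n!="ad":continue
    hsv=cv2.cvtColor(d["img"],cv2.COLOR_RGB2HSV).astype(int);H,S,V=hsv[...,0],hsv[...,1],hsv[...,2]
    C=cloud(d,st);m=(H>15)&(H<35)&(S>150);vv,uu=np.nonzero(m)
    D=cast(d,np.c_[uu,vv],.156,st)[:,:2]; z=C[m][:,2]
    r=np.hypot(*(D-[.6134,-.03]).T);i=np.argsort(r)[:60:6]
    print(y,np.c_[D[i],r[i],z[i]].round(4))
    k=(r<.12)&(z<.2);print(np.histogram(z[k],bins=np.arange(.0,.2,.01)))
d=pickle.load(open("ims.pkl","rb"))["top"];C=cloud(d)
for p in((345,240),(338,236),(350,232),(333,205),(320,190),(355,200),(345,230)):
    print(p,C[int(p[1]*.64),int(p[0]*.64)].round(3))
E
```

```text
-1.405 [[ 0.6368 -0.0357  0.0241  0.0707]
 [ 0.6376 -0.0356  0.0248  0.1464]
 [ 0.6386 -0.0321  0.0253  0.1412]
 [ 0.6389 -0.0337  0.0257  0.1488]
 [ 0.6375 -0.0398  0.026   0.1502]
 [ 0.637  -0.0416  0.0263  0.1475]
 [ 0.64   -0.031   0.0266  0.1498]
 [ 0.6378 -0.0415  0.0269  0.1479]
 [ 0.6404 -0.0334  0.0272  0.1507]
 [ 0.6407 -0.0309  0.0274  0.149 ]]
(array([   3,    6,    5,    6,    7,   12,   11,   17,    7,    0,    0,
          0,    0,    5,  352, 8592,    8,    0,    0]), array([0.  , 0.01, 0.02, 0.03, 0.04, 0.05, 0.06, 0.07, 0.08, 0.09, 0.1 ,
       0.11, 0.12, 0.13, 0.14, 0.15, 0.16, 0.17, 0.18, 0.19]))
1.737 [[ 0.636  -0.035   0.0231  0.0624]
 [ 0.6372 -0.0322  0.0239  0.0755]
 [ 0.6371 -0.0365  0.0246  0.1428]
 [ 0.6378 -0.0355  0.025   0.1488]
 [ 0.6368 -0.04    0.0255  0.1427]
 [ 0.6386 -0.0354  0.0258  0.1507]
 [ 0.6396 -0.0309  0.0262  0.1487]
 [ 0.6384 -0.0389  0.0265  0.1498]
 [ 0.639  -0.0379  0.0268  0.151 ]
 [ 0.6402 -0.0343  0.0271  0.1504]]
(array([   5,    3,    8,    9,    8,   14,   21,   18,   20,   24,    3,
          0,    3,    7,  335, 8209,   32,    0,    0]), array([0.  , 0.01, 0.02, 0.03, 0.04, 0.05, 0.06, 0.07, 0.08, 0.09, 0.1 ,
       0.11, 0.12, 0.13, 0.14, 0.15, 0.16, 0.17, 0.18, 0.19]))
(345, 240) [ 0.643 -0.045  0.117]
(338, 236) [ 0.642 -0.034  0.151]
(350, 232) [ 0.665 -0.058  0.095]
(333, 205) [ 0.708 -0.025  0.16 ]
(320, 190) [0.744 0.005 0.158]
(355, 200) [ 0.719 -0.072  0.155]
(345, 230) [ 0.652 -0.048  0.162]
```

```bash
python3 - <<'E'
from workcell import ctrl
from h import *
def S(t):
    s=ctrl.state();print(t,round(s["t"],2),np.round(s["position"],4),"F",np.round(s["force"],2),"T",np.round(s["torque"],3),"op",round(s["opening"],4),round(s["finger_force"],1))
q=down(.174-np.pi/2)
ctrl.command_gripper(.05,60)
ctrl.move_pose([.4628,-.1642,.20],q);ctrl.hold(.1);S("above")
ctrl.movel([.4628,-.1642,.150],v=.08);ctrl.hold(.2);S("down")
ctrl.command_gripper(0.0,60);ctrl.hold(.2);S("grip")
ctrl.movel([.4628,-.1642,.160],v=.05);ctrl.hold(.2);S("lift1")
ctrl.movel([.4628,-.1642,.315],v=.2);ctrl.hold(.1);S("lift")
qb=down(-.786-np.pi/2)
print(ctrl.solve_ik([.6134,-.03,.2],qb))
ctrl.move_pose([.6134,-.03,.33],qb);ctrl.hold(.3);S("over")
d=ctrl.snapshot("wrist");cv2.imwrite("pics/held.png",cv2.resize(d["img"][...,::-1],(800,600)))
E
```

```text
above 12.11 [ 0.4631 -0.1652  0.2017] F [-0.09  0.65  0.27] T [-0.046  0.025 -0.027] op 0.0502 0.0
down 13.08 [ 0.4633 -0.1643  0.1506] F [0.28 0.38 0.16] T [ 0.021 -0.005 -0.005] op 0.05 0.0
grip 13.7 [ 0.463  -0.1642  0.1503] F [-0.06  0.42  1.83] T [ 0.035  0.076 -0.014] op 0.013 58.8
lift1 14.25 [ 0.4625 -0.1641  0.1597] F [-0.81 -0.36 -1.14] T [ 0.019  0.05  -0.065] op 0.0137 58.4
lift 15.28 [ 0.4616 -0.1639  0.313 ] F [-0.26 -0.67 -0.96] T [-0.01   0.005  0.024] op 0.0134 58.4
[-0.24406297  0.37706983  0.27817671  1.75073258 -0.11820507  1.0301137
 -2.28027748]
over 16.67 [ 0.6131 -0.0309  0.3303] F [ 0.15 -0.41 -0.21] T [ 0.026 -0.001  0.024] op 0.0128 58.4
```

View pics/held.png

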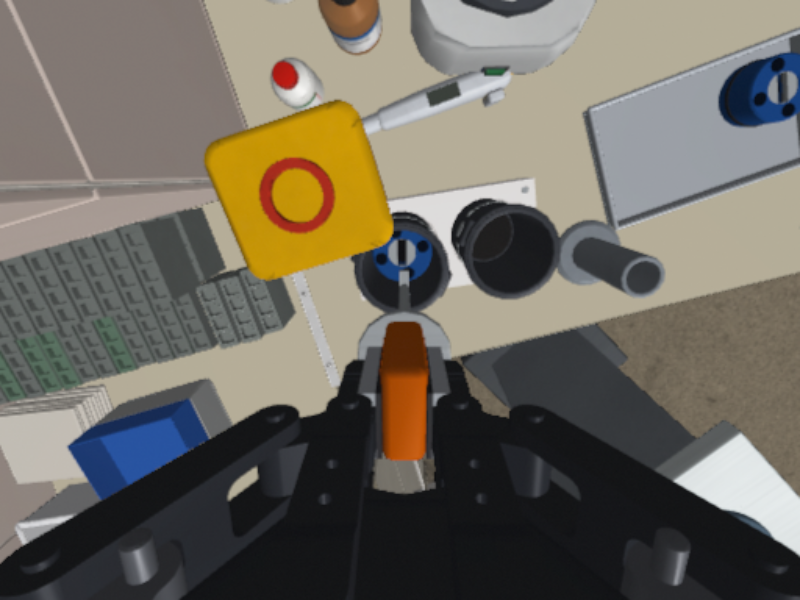

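Extractor held, orange handle at (405,390) with the shank pointing at the hub at (403,250). The keyway looks aligned with the handle's plane. Next I'll feel my way in.

```bash
cat >> h.py <<'E'
def S(ctrl,t=""):
    s=ctrl.state();print(t,round(s["t"],2),np.round(s["position"],4),"F",np.round(s["force"],2),"T",np.round(s["torque"],3));return s
def fz(ctrl,n=3):
    a=[]
    for _ in range(n): a.append(ctrl.state()["force"]);ctrl.hold(.02)
    return np.mean(a,0)
E
python3 - <<'E'
from workcell import ctrl
from h import *
X=np.array([.6134,-.0300])
ctrl.movel([*X,.212],v=.12);ctrl.hold(.4);s=S(ctrl,"near")
cmd=X+np.clip(X-np.array(s["position"][:2]),-.0015,.0015)
ctrl.movel([*cmd,.208],v=.05);ctrl.hold(.2);S(ctrl,"near2");F0=fz(ctrl,5);print("F0",F0.round(2))
z=.208
while z>.1905:
    z-=.0015;ctrl.movel([*cmd,z],v=.03);F=fz(ctrl)-F0
    if F[2]>3 or np.hypot(*F[:2])>4: break
s=S(ctrl,"end");print(z,F.round(2))
E
```

```text
near 18.25 [ 0.6135 -0.03    0.2123] F [-0.82  0.23 -0.51] T [-0.034  0.035  0.055]
near2 18.7 [ 0.6133 -0.03    0.208 ] F [ 0.29  0.23 -0.69] T [ 0.013 -0.004 -0.018]
F0 [ 0.35 -0.15 -1.18]
end 22.38 [ 0.6132 -0.03    0.1899] F [ 0.87  0.51 -1.8 ] T [-0.002 -0.012 -0.011]
0.18999999999999997 [ 0.09 -0.03  0.42]
```

Went straight through the keyway. Now to chamber depth, then the quarter turn.

```bash
python3 - <<'E'
from workcell import ctrl
from h import *
X=[.6134,-.0300]
F0=fz(ctrl,5)
ctrl.movel([*X,.1868],v=.03);F=fz(ctrl)-F0;print(F.round(2))
y0=-.786-np.pi/2
for k in range(1,7):
    ctrl.move_pose([*X,.1868],down(y0+k*np.pi/12));s=S(ctrl,k)
    if abs(s["torque"][2])>.15 or np.linalg.norm(np.array(s["force"])-F0)>6: print("stop");break
ctrl.hold(.2);S(ctrl,"end");print(np.round(ctrl.state()["joints"],2),ctrl.state()["opening"])
E
```

```text
[-0.22 -0.85 -0.34]
1 23.12 [ 0.6133 -0.0302  0.1868] F [ 0.07  1.05 -1.86] T [ 0.002 -0.092  0.006]
2 23.46 [ 0.6134 -0.0301  0.1868] F [ 0.18  0.15 -0.39] T [-0.019 -0.029  0.014]
3 23.8 [ 0.6134 -0.0301  0.1868] F [-0.06  0.17 -1.7 ] T [-0.006 -0.009  0.017]
4 24.14 [ 0.6134 -0.0301  0.1868] F [-0.36 -0.28 -0.82] T [ 0.001  0.014 -0.014]
5 24.48 [ 0.6134 -0.0301  0.1868] F [-0.02 -0.27 -1.68] T [ 0.03  -0.034  0.031]
6 24.82 [ 0.6134 -0.0301  0.1868] F [-0.23  0.27 -1.8 ] T [-0.046  0.027  0.048]
end 25.02 [ 0.6134 -0.03    0.1868] F [-0.1   0.61 -0.88] T [ 0.016 -0.046 -0.002]
[ 0.01  0.39 -0.03  1.75  0.01  1.01 -0.82] 0.013075010604852257
```

```bash
python3 - <<'E'
from workcell import ctrl
from h import *
X=[.6134,-.0300]
F0=np.array([.1,0,-1.2]);z=.1868
while z<.268:
    z+=.0015 if z<.2 else .004
    ctrl.movel([*X,z],v=.03 if z<.2 else .05);F=fz(ctrl,2)-F0
    print(round(z,4),F.round(1),np.round(ctrl.state()["torque"],2))
    if np.linalg.norm(F)>15:print("stop");break
S(ctrl)
E
```

```text
0.1883 [ 0.2 -0.2  0.4] [-0.03 -0.01 -0.04]
0.1898 [ 0.4  0.2 -0.1] [-0.06  0.05  0.06]
0.1913 [-0.   0.4 -0.2] [0.05 0.02 0.02]
0.1928 [ 0.5 -0.1 -3.5] [-0.05 -0.13  0.01]
0.1943 [ 0.4  0.3 -8.8] [ 0.13 -0.35  0.  ]
0.1958 [-0.3  0.7 -9.4] [ 0.18 -0.06 -0.  ]
0.1973 [-0.4 -0.  -8.9] [ 0.08  0.04 -0.04]
0.1988 [ 0.2  0.4 -8.2] [ 0.02  0.16 -0.08]
0.2003 [-1.2  0.7 -8.6] [0.03 0.22 0.03]
0.2043 [-0.8 -0.2 -7. ] [ 0.    0.39 -0.01]
0.2083 [-1.7 -0.2 -6.3] [ 0.02  0.47 -0.02]
0.2123 [-1.   0.2 -5. ] [0.03 0.47 0.  ]
0.2163 [-1.1 -0.2 -6.1] [0.01 0.44 0.01]
0.2203 [-1.3 -1.1 -6.6] [-0.05  0.43 -0.03]
0.2243 [-1.2  0.6 -6.5] [-0.06  0.44 -0.02]
0.2283 [-1.7 -0.3 -6.2] [-0.    0.41  0.02]
0.2323 [-1.  -0.1 -5.7] [ 0.04  0.46 -0.01]
0.2363 [-1.   0.1 -5.8] [-0.07  0.39 -0.04]
0.2403 [-1.  -0.2 -5.5] [-0.01  0.42 -0.02]
0.2443 [-1.  -0.4 -5.6] [-0.09  0.43 -0.04]
0.2483 [-1.5  0.1 -6.1] [ 0.02  0.48 -0.07]
0.2523 [-0.8  0.1 -7.3] [0.04 0.36 0.02]
0.2563 [-0.9  0.5 -6.7] [ 0.07  0.47 -0.01]
0.2603 [-2.1  0.  -8.5] [0.12 0.56 0.01]
0.2643 [-1.9  0.1 -7.9] [ 0.11  0.64 -0.  ]
0.2683 [-2.6  0.5 -9.1] [ 0.11  0.77 -0.  ]
 32.39 [ 0.6131 -0.03    0.2684] F [ -1.68   0.56 -10.2 ] T [ 0.107  0.767 -0.004]
```

```bash
python3 - <<'E'
from workcell import ctrl
from h import *
import pickle
st=ctrl.state();w=ctrl.snapshot("wrist");d=ctrl.snapshot("scene")
pickle.dump((w,st,d),open("w3.pkl","wb"))
u,v=proj(d,(.613,-.03,.15))[0].astype(int);a=d["img"][v-45:v+45,u-40:u+40,::-1]
u,v=proj(w,(.613,-.03,.15),st)[0].astype(int);print(u,v);v=max(v,70);b=w["img"][v-70:v+70,u-62:u+62,::-1]
cv2.imwrite("pics/lift.png",np.hstack([cv2.resize(a,(400,450),interpolation=3),cv2.resize(b,(400,450),interpolation=3)]))
E
```

```text
258 189
```

View pics/lift.png

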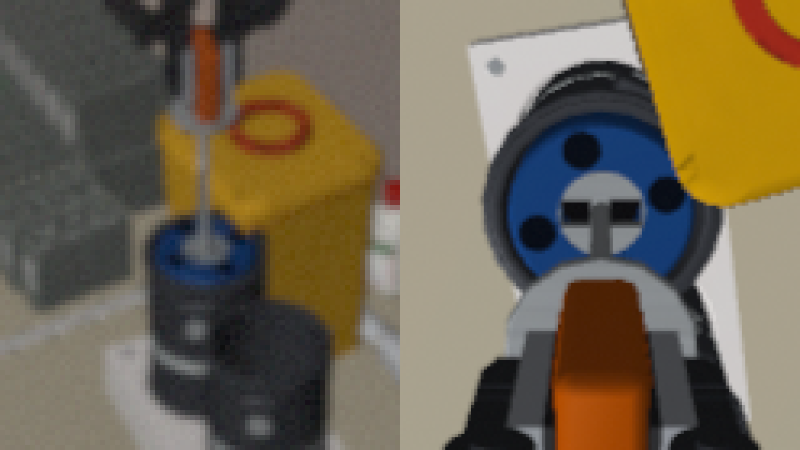

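```bash
python3 - <<'E'
from workcell import ctrl
from h import *
X=np.array([.6134,-.0300]);F0=np.array([.1,0,-1.2]);z=.2683
def rep(): 
    F=fz(ctrl,3)-F0;print(round(z,4),X.round(4),F.round(1),np.round(ctrl.state()["torque"],2),round(ctrl.state()["t"],1));return F
for _ in range(2):
    X[0]-=.001;ctrl.movel([*X,z],v=.03);F=rep()
while z<.29:
    z+=.002;X+=np.clip(.0004*F[:2],-.001,.001);X=np.clip(X,[.606,-.034],[.615,-.026])
    ctrl.movel([*X,z],v=.03);F=rep()
    if np.linalg.norm(F)>13:print("stop");break
E
```

```text
0.2683 [ 0.6124 -0.03  ] [-1.4  0.1 -9.2] [0.12 0.47 0.01] 32.8
0.2683 [ 0.6114 -0.03  ] [-0.1  0.5 -9.9] [ 0.09 -0.04  0.01] 33.1
0.2703 [ 0.6113 -0.0298] [ 0.4  0.  -9.8] [ 0.05 -0.18  0.01] 33.4
0.2723 [ 0.6115 -0.0298] [ 0.2  0.6 -9.9] [ 0.16 -0.04 -0.04] 33.7
0.2743 [ 0.6116 -0.0295] [ 1.   0.  -9.7] [ 0.12 -0.01 -0.04] 34.0
0.2763 [ 0.612  -0.0295] [-0.5 -0.  -9.6] [ 0.03  0.12 -0.01] 34.3
0.2783 [ 0.6118 -0.0295] [ -0.4   0.4 -10.1] [ 0.07  0.17 -0.04] 34.6
0.2803 [ 0.6117 -0.0294] [-0.8 -0.1 -9.8] [-0.02  0.12 -0.  ] 34.9
0.2823 [ 0.6114 -0.0294] [ 0.2  0.1 -9.5] [0.03 0.03 0.01] 35.2
0.2843 [ 0.6115 -0.0293] [ -0.3   0.1 -10.7] [-0.01  0.05 -0.04] 35.5
0.2863 [ 0.6113 -0.0293] [ -0.6   0.6 -11.3] [ 0.03 -0.02 -0.07] 35.8
0.2883 [ 0.6111 -0.0291] [ -0.1   0.1 -11.4] [-0.04  0.05 -0.01] 36.1
0.2903 [ 0.6111 -0.029 ] [ -0.7   0.2 -11.9] [-0.05  0.1  -0.02] 36.4
```

```bash
python3 - <<'E'
from workcell import ctrl
from h import *
X=np.array([.6111,-.0290]);F0=np.array([.1,0,-1.2]);z=.2903;F=np.zeros(3)
def rep(): 
    F=fz(ctrl,3)-F0;print(round(z,4),X.round(4),F.round(1),np.round(ctrl.state()["torque"],2),round(ctrl.state()["t"],1));return F
while z<.312:
    z+=.002;X+=np.clip(.0004*F[:2],-.001,.001);X=np.clip(X,[.606,-.034],[.615,-.026])
    ctrl.movel([*X,z],v=.03);F=rep()
    if np.linalg.norm(F)>15:print("stop");break
E
```

```text
0.2923 [ 0.6111 -0.029 ] [  0.   -0.6 -11.6] [-0.06  0.07  0.02] 36.7
0.2943 [ 0.6111 -0.0292] [ -0.1  -0.2 -11.9] [-0.05  0.05 -0.08] 37.0
0.2963 [ 0.6111 -0.0293] [ -0.7   0.3 -11.4] [-0.03  0.13 -0.03] 37.3
0.2983 [ 0.6108 -0.0292] [-1.6 -0.4 -8.4] [-0.11  0.43 -0.06] 37.6
0.3003 [ 0.6102 -0.0293] [-0.7 -0.4 -7.6] [-0.07  0.31  0.  ] 37.9
0.3023 [ 0.6099 -0.0295] [-0.6  0.2 -7. ] [0.05 0.19 0.05] 38.2
0.3043 [ 0.6096 -0.0294] [-0.4 -0.  -6.7] [0.14 0.11 0.  ] 38.5
0.3063 [ 0.6095 -0.0294] [ 0.1  0.2 -6.2] [ 0.17 -0.03  0.03] 38.8
0.3083 [ 0.6095 -0.0293] [ 0.   0.9 -2.4] [-0.05  0.06 -0.08] 39.1
0.3103 [ 0.6096 -0.029 ] [-0.   0.2 -2.6] [ 0.   -0.01 -0.06] 39.4
0.3123 [ 0.6096 -0.0289] [-0.   0.3 -3.1] [ 0.01  0.06 -0.01] 39.7
```

```bash
python3 - <<'E'
from workcell import ctrl
from h import *
F0=np.array([.1,0,-1.2])
ctrl.movel([.607,-.029,.35],v=.12);S(ctrl,"up")
P=[.505,-.27]
ctrl.movel([*P,.35],v=.2);ctrl.hold(.1);S(ctrl,"tray")
ctrl.movel([*P,.195],v=.12);ctrl.hold(.4);s=S(ctrl,"low")
st=ctrl.state();w=ctrl.snapshot("wrist");cv2.imwrite("pics/tray.png",cv2.resize(w["img"][...,::-1],(800,600)))
print("F",(fz(ctrl,4)-F0).round(2),ctrl.state()["t"])
E
```

```text
up 40.16 [ 0.6072 -0.029   0.3506] F [-0.48 -0.29 -4.05] T [0.029 0.071 0.036]
tray 41.72 [ 0.5059 -0.2682  0.3499] F [ 0.03 -0.17 -3.86] T [ 0.018 -0.029 -0.001]
low 43.56 [ 0.5051 -0.27    0.1952] F [ 0.41  0.79 -3.69] T [-0.04  -0.016 -0.012]
F [ 0.07  0.49 -3.3 ] 43.675
```

View pics/tray.png

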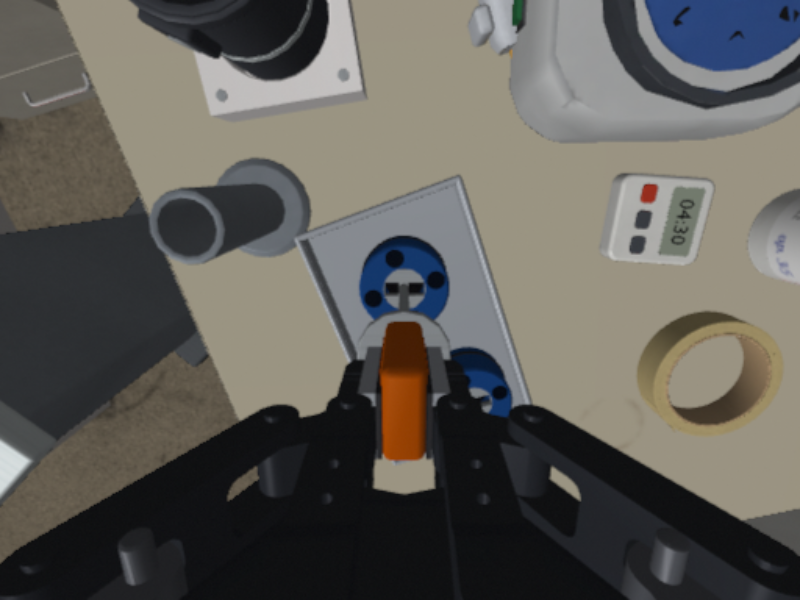

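The adapter hangs level over the tray's free half at (405,280), clear of the spare at (478,385). I'll set it down now.

```bash
python3 - <<'E'
from workcell import ctrl
from h import *
P=[.505,-.27];F0=np.array([.1,0,-1.2]);z=.195
ctrl.movel([*P,.182],v=.05);z=.182
while z>.166:
    z-=.0015;ctrl.movel([*P,z],v=.03);F=fz(ctrl,3)-F0
    print(round(z,4),F.round(1))
    if F[2]>-.7: break
z0=z
# from first contact go to chamber point: 4.5 mm below the seat
for z in(z0-.002,z0-.0038):
    ctrl.movel([*P,z],v=.03);F=fz(ctrl,3)-F0;print(round(z,4),F.round(1))
    if F[2]>3:print("bottom");break
S(ctrl)
E
```

```text
0.1805 [ 0.3 -0.2 -2.4]
0.179 [-0.4 -0.  -2.5]
0.1775 [-0.3 -0.4 -3.1]
0.176 [-0.2  0.3 -3. ]
0.1745 [-0.3 -0.1 -0.2]
0.1725 [-0.2 -0.6  0.3]
0.1707 [-0.2 -0.2  0.1]
 46.18 [ 0.5049 -0.27    0.1706] F [-0.37 -0.09 -1.87] T [ 0.015 -0.042 -0.025]
```

```bash
python3 - <<'E'
from workcell import ctrl
from h import *
P=[.505,-.27];F0=np.array([.1,0,-1.2]);y0=-.786-np.pi/2
for k in(5,4,3,2,1,0):
    ctrl.move_pose([*P,.1707],down(y0+k*np.pi/12))
    T=ctrl.state()["torque"][2]
    if abs(T)>.15:print("stop",k,T);break
S(ctrl,"turned");z=.1707
while z<.197:
    z+=.002;ctrl.movel([*P,z],v=.03);F=fz(ctrl,2)-F0
    if F[2]<-1.6 or np.hypot(*F[:2])>2.5:
        F=fz(ctrl,4)-F0
        if F[2]<-1.5 or np.hypot(*F[:2])>2:print("catch",z,F.round(2));break
S(ctrl,"end");print(F.round(2))
E
```

```text
turned 48.26 [ 0.5051 -0.2699  0.1707] F [-0.06 -0.06 -1.21] T [-0.008  0.021  0.018]
end 52.23 [ 0.5051 -0.27    0.1988] F [-0.05  0.3  -1.7 ] T [-0.007 -0.014 -0.017]
[-0.68 -0.45  0.32]
```

```bash
python3 - <<'E'
from workcell import ctrl
from h import *
P=[.505,-.27];X=[.4629,-.1643];F0=np.array([.1,0,-1.2])
ctrl.movel([*P,.29],v=.2)
q=down(.174-np.pi/2)
ctrl.move_pose([*X,.285],q);ctrl.hold(.3);S(ctrl,"over")
ctrl.movel([*X,.25],v=.12);F=fz(ctrl)-F0;print(F.round(2))
if np.linalg.norm(F)<3:
    ctrl.movel([*X,.157],v=.09);F=fz(ctrl)-F0;S(ctrl,"down");print(F.round(2))
E
```

```text
over 53.87 [ 0.4631 -0.1652  0.2849] F [ 0.35  0.49 -1.06] T [-0.022  0.02  -0.03 ]
[-0.13  0.51  0.62]
down 55.59 [ 0.4636 -0.1645  0.1578] F [-0.41  0.65 -1.12] T [ 0.027  0.021 -0.011]
[-0.49 -0.03  0.51]
```

```bash
python3 - <<'E'
from workcell import ctrl
from h import *
X=[.4629,-.1643];F0=np.array([.1,0,-1.2])
for z in(.153,.1515,.1505,.1498,.149):
    ctrl.movel([*X,z],v=.04);F=fz(ctrl,2)-F0;print(z,F.round(2))
    if F[2]>1.5:break
ctrl.command_gripper(.045);ctrl.hold(.1);S(ctrl,"open")
ctrl.movel([*X,.22],v=.12);ctrl.movel([*X,.30],v=.25)
S(ctrl,"up")
ims=[]
d=ctrl.snapshot("top");w=ctrl.snapshot("scene")
a=cv2.resize(d["img"][130:245,190:345,::-1],(400,297),interpolation=3);b=cv2.resize(w["img"][130:310,195:375,::-1],(400,297),interpolation=3)
cv2.imwrite("pics/fin.png",np.hstack([a,b]))
E
```

```text
0.153 [-0.64  0.25 -0.  ]
0.1515 [-0.54  0.07  0.11]
0.1505 [-0.01  0.39  0.31]
0.1498 [-1.66  0.49  5.03]
open 57.23 [ 0.4629 -0.1643  0.1497] F [-0.2   0.08 -0.09] T [-0.007  0.024 -0.004]
up 58.43 [ 0.4629 -0.1643  0.3   ] F [ 0.3  -0.94 -0.77] T [0.003 0.022 0.017]
```

View pics/fin.png

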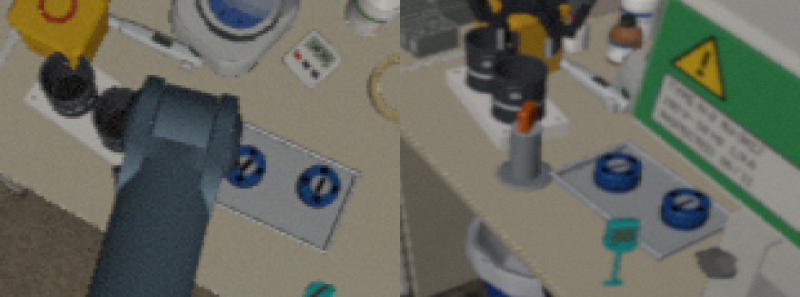

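The picture shows the adapter upright in the tray's free half at (617,168), the spare undisturbed at (685,208), and the extractor back in its stand at (527,120). The gripper is clear.

```bash
python3 -c "
from workcell import ctrl
print(ctrl.close_job())"
```

```text
the job is handed in; nothing more can be done
None
```

The job is handed in at about 58 s of the 72 s: the adapter stands upright in the tray's free half, the extractor hangs back in its stand, and the highest force I measured was about 12 N, though while drawing I had to ease the adapter about 2 mm sideways, apparently because it brushed the yellow box's overhanging corner.

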